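# Stopper the empty glass jar

## Task

Close the empty glass jar on the shelf with its wooden-knobbed stopper: lower the stopper into the tapered mouth without dropping it and let go so that it settles square in the taper, then press down on the knob until the wooden flange is firmly home on the glass rim all round. It is glass, so feel for the stop and do not lean on it hard, shove the jar along or tip it, and leave the tins, the lantern handle and the tong alone.

Things in the scene. Friction and masses are not known exactly. Their poses are not given: they have to be found in the camera images.
- jar_mouth (a point): centre of the open mouth of the clear-glass jar, level with its rim; z points up out of the jar. The rim is 140 mm above the jar's underside and 73 mm across outside. The neck is a taper: 64.4 mm inside diameter at the rim, narrowing by 4 mm in diameter for every 10 mm down, 36 mm deep
- jar: the empty glass jar, loose, about 0.6 kg; origin at the centre of its underside, z up. Body 104 mm across up to 80 mm high, then drawn in to the neck; 140 mm high in all
- stopper: the jar's stopper, loose, standing on its plug; 79 mm high, about 0.14 kg; origin at the centre of its underside, z up through the knob. Below, a plug 34 mm long and 42 mm thick in a tapered grey silicone sleeve (55 mm wide below, 64 mm above, the same taper as the neck). Set in the neck it comes to rest on the sleeve, square, with the flange 3 to 6 mm above the rim (varies)
- flange: the stopper's beech top, one piece with the plug; origin at the centre of the flange's underside, z up. Round flange 80 mm across and 9 mm thick, on it a plain round knob 26 mm thick and 36 mm high, flat on top. Pushed with about 12 N, the plug slides down through the seated sleeve until the flange meets the rim and the push rises sharply; it stays there. Home, this origin is at the mouth's centre
- stopper_mid (a point): point on the stopper's axis half-way up, 39.5 mm above its underside and below its top, 5.5 mm above the flange's underside
- rack: white slotted plastic rack, fixed, 230 x 150 mm and 70 mm high, longer along its x; origin at the centre of its underside. Bystander
- tin1: octagonal metal mooncake tin, 150 mm across and 46 mm thick, upright in the rack; origin in the middle of its lower edge. Bystander
- tin2: the second such tin, in the rack's middle slot. Bystander
- tin3: the third such tin. Bystander
- lantern_handle: red plastic lantern handle lying on the shelf, 250 mm long along its x, 20 mm thick, with a wire hook at its +x end; origin on the shelf near its middle. Bystander
- tong: stainless steel serving tong lying on the shelf, 225 mm long along its x, 65 mm wide at the open +x end, 30 mm high; origin on the shelf near its middle. Bystander

How it is judged:
On the way, in this order (a step that is already met when the one before it is completed fails the run):
1. the stopper is lifted clear of the shelf in the fingers (height (world z) of stopper_mid above 0.08 m and contact force between the fingers and stopper above 0.5 N), for 0.1 s.
2. the stopper stands in the jar's mouth on its own, let go of, square (within 0.15 rad) and at rest (z of flange in the frame of jar_mouth below 0.013 m and horizontal distance between stopper_mid and jar_mouth below 0.005 m and angle between stopper_mid's own z axis and vertical below 0.15 rad and contact force between the fingers and stopper below 0.05 N and linear speed of stopper below 0.02 m/s), for 0.2 s.
3. the flange is pressed firmly on to the rim (more than 4 N between flange and glass) (z of flange in the frame of jar_mouth below 0.0018 m and contact force between flange and jar above 4 N), for 0.03 s.
At the end, for the whole second after the job is handed in: the stopper is home in the jar: its flange within 1.8 mm of the rim, centred within 3 mm and square within 0.04 rad; the jar stands upright on the shelf within 40 mm of where it was; all is let go of and at rest (z of flange in the frame of jar_mouth below 0.0018 m and horizontal distance between stopper_mid and jar_mouth below 0.003 m and angle between each of stopper_mid, jar_mouth's own z axis and vertical below 0.04 rad and height (world z) of jar_mouth between 0.135 and 0.145 m and linear speed of each of stopper, jar below 0.02 m/s); the robot touches nothing.
It fails at once if the flange is pushed on to the glass rim with more than 18 N (a push of about 30 N on the knob) (contact force between flange and jar above 18 N).
It fails at once if the jar is shoved more than 40 mm from where it stood (distance of jar_mouth from where it was at the start of the episode above 0.04 m).
It fails at once if the jar is tipped (more than 0.2 rad) (angle between jar_mouth's own z axis and vertical above 0.2 rad).
It fails at once if the stopper is dropped: let go of and falling faster than 0.45 m/s (linear speed of stopper above 0.45 m/s and contact force between the fingers and stopper below 0.01 N).
It fails at once if a tin, the lantern handle or the tong is moved more than 30 mm (distance of any of tin1, tin2, tin3, lantern_handle, tong from where it was at the start of the episode above 0.03 m).
It also fails if it takes over 54 s, if anything falls off the work surface, if the arm or the gripper's body presses on something with over 40 N, if the wrist force passes 120 N, or if a joint passes its speed limit or range.

## Robot

A 6-joint arm with a two-finger parallel gripper is mounted at the origin on the work surface. World frame = base frame: x ahead of the robot, y to its left, z up, the work surface at z = 0. Lengths are in m, angles in rad, forces in N, time in s.
With the tool pointing down it reaches from about 0.35 to 0.85 m from the base axis. Payload 8.1 kg.
Tool frame: the origin (TCP) lies at the centre of the arm's flange, where the gripper is bolted on; the fingertips stand 186 mm ahead of it and the grasp point (between the pads) lies 167 mm ahead of it; z points along the fingers, y is the direction in which the jaws open and shut (so a half turn about z gives the same grasp; the last joint's range is limited). The gripper opens to 93 mm and grips with 3 to 60 N. Pads are 15 mm wide; open, the fingers measure 128 mm over their backs; the gripper's body (75 mm by 188 mm) begins 65 mm behind the grasp point.
Start: joints at [1.055, 0.13, 1.488, -0, 1.523, -0.085], TCP at [0.251, 0.545, 0.405] pointing down, gripper open.
Joint ranges: [-2.96, 2.96], [-0.89, 2.26], [0.02, 2.5], [-1.34, 4.48], [0, 2.73], [-2.66, 2.66]. Speed limits (rad/s): [2.39, 2.39, 2.79, 3.14, 3.14, 3.14].

## Interface

Orientations are given as a rotation vector (axis times angle).
In Python, from plant import robot, viewer, order gives the robot as it stands.
- The arm moves only by the tool apply_moves, never from a script. Its argument "deltas" is a list of rows, each a list of 3 entries, a list of its own where there are three numbers: the finger opening in mm, from 0 to 93, then the shift along the tool's x, y, z in mm, then the turn about the tool's z in rad. In form: [[grip, [dx, dy, dz], yaw], ...]. A call has 1 to 5 rows; each row shifts and turns the commanded pose from where the row before left it, along the tool's axes as they then stand; what a row does not reach is not made up. A row lasts 1/8 s, in which the tool goes at most 62.5 mm and 10.7 degrees, less where a joint would pass 70% of its speed; a pose out of reach is approached as far as the arm can. A call is refused whole if a number of a shift passes 62.5 or a number of a turn 0.188, either way. A call with a gripper value outside its range is refused whole. The fingers move at their own pace and stop on an object; "grip_force" is the grip in N (left out, the last holds). Time passes only in rows, so rows that do not move let the fingers close. It gives the time, the measured TCP pose, the force and the opening at its end, in the units of the state.
- robot.read_state(): the state, without advancing time (a new reading comes with each control period).
- viewer.read_camera(name): name is "scene" or "top" or "wrist"; returns the picture (384x512x3 uint8, blue, green, red); there is no depth.
- viewer.get_calibration(name): a dict with "fx", "fy", "cx", "cy" (pixels), "R" (3x3) and "t" (3): a world point X has camera coordinates R X + t. Camera axes: x right, y down, z forward; pixel columns grow to the right and rows downward; lengths in m; the calibration is good to about 2 mm. A picture is of the moment at which its call begins: read the wrist's pose just before it. get_calibration takes no time and is no camera call; for the wrist camera it gives the pose at the moment of the call.
- order.close_job(): hands the job in, once; it reports no verdict.
The state is a dict: "t": time; "q": joint angles; "dq": joint speeds; "joint_torque": joint torques, N m; "tool_pos": TCP position; "orientation": TCP orientation; "force": force on the tool from outside, world axes, zero at the start; "wrist_torque": the same for the moment, N m; "opening": finger opening in m.
Only numpy, scipy, OpenCV 4.12 (cv2) and the standard library are available. Lean on these libraries where they do the work, as an engineer would, in place of code of your own. Each camera call takes 0.05 s, during which the arm holds its last target. There are 200 camera calls.

## Working session

There is one attempt and no reset: what is moved stays moved. The work goes in short steps, Python scripts to look and compute and a tool call to move; the robot and the scene stay as the last step left them, time stands still between calls to the robot, and variables do not carry over. Pictures are saved under pics/ and viewed, about 8 in all and at most 12, crops included, and the job is handed in when it is done.

Besides the shell and the picture viewer there is one more tool, called in YAML: its name, and indented under it one key for each argument. apply_moves: Moves the arm, as the interface text tells. Its arguments: {"type":"object","properties":{"deltas":{"type":"array"},"grip_force":{"type":"number"}},"required":["deltas"]}

```bash
mkdir -p pics
python3 - <<'E'
from plant import robot, viewer
import cv2
s=robot.read_state(); print(s['t'],s['tool_pos'],s['orientation'],s['force'],s['opening'])
for n in ('scene','top'):
    cv2.imwrite(f'pics/{n}0.png',viewer.read_camera(n)); c=viewer.get_calibration(n); print(n,c)
E
```

```text
0.0 [0.25040636 0.54499413 0.40369531] [-6.71319236e-01 -3.06845320e+00  2.75333808e-03] [-0.50061551  0.81645807  0.6335091 ] 0.09314614968128299
scene {'fx': 395.8286204327586, 'fy': 395.8286204327586, 'cx': 249.44257208591256, 'cy': 194.0913000770709, 'R': array([[-0.23370026,  0.97207959, -0.02110593],
       [ 0.56487126,  0.11807016, -0.81668837],
       [-0.79139411, -0.20278242, -0.57669285]]), 't': array([ 0.16403037, -0.23692136,  1.79602831])}
top {'fx': 438.867374133709, 'fy': 438.867374133709, 'cx': 255.17298403412912, 'cy': 188.5823794782003, 'R': array([[-0.02264597, -0.99967564,  0.01165185],
       [-0.98436911,  0.02026009, -0.17494851],
       [ 0.1746557 , -0.0154316 , -0.98450864]]), 't': array([-0.04095055,  0.5423447 ,  1.17408996])}
```

View pics/top0.png

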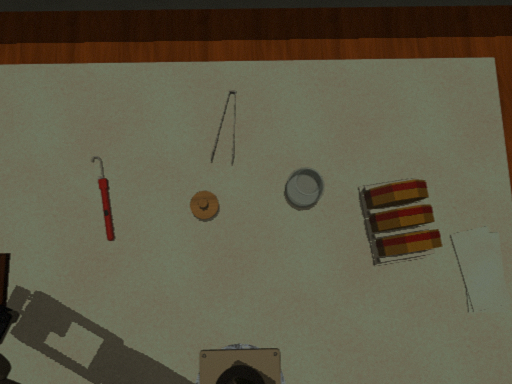

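View pics/scene0.png

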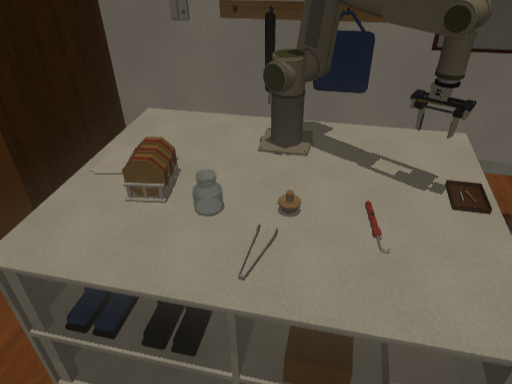

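The top view shows the stopper's flange at about (205,206) and the jar at about (304,188). The tong is above the stopper (212–237, 90–165).

```bash
cat > h.py <<'E'
import numpy as np, cv2
from plant import robot, viewer
def ray(c,u,v,z):
    d=c['R'].T@np.array([(u-c['cx'])/c['fx'],(v-c['cy'])/c['fy'],1]); o=-c['R'].T@c['t']
    return o+d*(z-o[2])/d[2]
def proj(c,X):
    p=c['R']@np.asarray(X)+c['t']; return np.array([c['fx']*p[0]/p[2]+c['cx'],c['fy']*p[1]/p[2]+c['cy']])
E
python3 - <<'E'
from h import *
from scipy.spatial.transform import Rotation as Ro
im=cv2.imread('pics/top0.png'); c=viewer.get_calibration('top')
hsv=cv2.cvtColor(im,cv2.COLOR_BGR2HSV); m=((hsv[...,0]<20)&(hsv[...,1]>90)).astype(np.uint8)
n,l,st,ce=cv2.connectedComponentsWithStats(m[170:235,170:240].copy())
i=1+st[1:,4].argmax(); u,v=ce[i]+[170,170]; print(st[i],u,v,'stopper',ray(c,u,v,.043))
for uv in ((304,188),(303,184),(305,190)): print('jar',ray(c,*uv,.14), ray(c,*uv,.06))
w=viewer.get_calibration('wrist'); s=robot.read_state(); T=Ro.from_rotvec(s['orientation']).as_matrix()
print(T.round(3)); print('cam in tool',T.T@(-w['R'].T@w['t']-s['tool_pos']),(w['R']@T).round(3),w['fx'])
big=np.vstack([cv2.resize(im[150:230,180:340],(800,400),interpolation=2)]); cv2.imwrite('pics/c1.png',big)
E
```

```text
[ 20  21  29  29 638] 203.9310344827586 204.65360501567397 stopper [0.49987694 0.09043383 0.043     ]
jar [ 0.52395557 -0.17701835  0.14      ] [ 0.53807122 -0.18732817  0.06      ]
jar [ 0.53448624 -0.17487702  0.14      ] [ 0.54935998 -0.18503268  0.06      ]
jar [ 0.51867626 -0.17937496  0.14      ] [ 0.53241184 -0.18985443  0.06      ]
[[-0.909  0.418 -0.001]
 [ 0.418  0.909 -0.001]
 [ 0.    -0.002 -1.   ]]
cam in tool [0.08021367 0.00051463 0.01998007] [[ 0.001  1.    -0.001]
 [-0.957  0.    -0.29 ]
 [-0.29   0.001  0.957]] 314.6329843350343
```

View pics/c1.png

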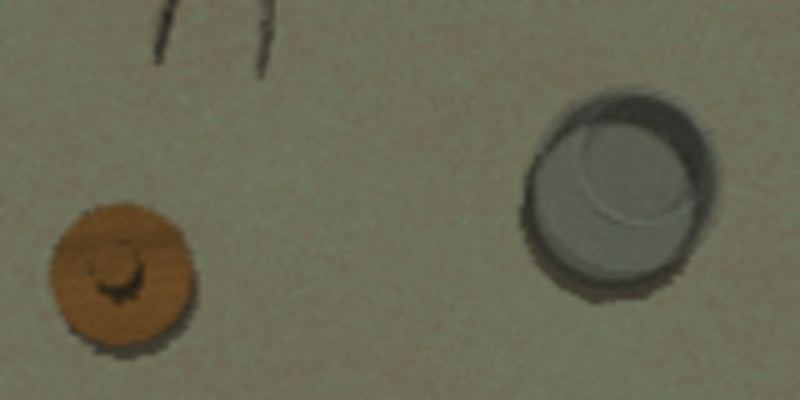

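apply_moves:
  deltas:
    - [93,[-42,-31,0],0]
    - [93,[-42,-31,0],0]
    - [93,[-42,-31,0],0]
    - [93,[-42,-31,0],0]
    - [93,[-42,-31,0],0]
  grip_force: 20

```text
t: 0.72
tool_pos: [0.377, 0.3151, 0.4044]
orientation: [-0.671, -3.069, 0.001]
force: [0.4, -0.3, 0.5]
opening: 0.0934
```

apply_moves:
  deltas:
    - [93,[-42,-31,0],0]
    - [93,[-42,-31,0],0]
    - [93,[-42,-31,0],0]
    - [93,[-42,-31,0],0]
    - [93,[-40,-30,0],0]

```text
t: 1.35
tool_pos: [0.5018, 0.0881, 0.4044]
orientation: [-0.672, -3.069, 0.0]
force: [0.1, 0.3, -0.3]
opening: 0.0933
```

apply_moves:
  deltas:
    - [93,[0,0,10],-0.144]
    - [93,[0,0,10],-0.144]
    - [93,[0,0,0],-0.144]
    - [93,[0,0,0],0]
    - [93,[0,0,0],0]

```text
t: 1.98
tool_pos: [0.5013, 0.0899, 0.3847]
orientation: [-0.003, -3.141, -0.0]
force: [-0.5, 0.6, -0.0]
opening: 0.0931
```

Run:
```python
from h import *
c=viewer.get_calibration('wrist'); im=viewer.read_camera('wrist'); s=robot.read_state()
np.save('w1.npy',c,allow_pickle=True); cv2.imwrite('pics/w1.png',im)
print(s['t'],s['tool_pos'],s['orientation'],proj(c,[.5,.09,.043]))
hsv=cv2.cvtColor(im,cv2.COLOR_BGR2HSV); m=((hsv[...,0]<22)&(hsv[...,1]>90)).astype(np.uint8)
n,l,st,ce=cv2.connectedComponentsWithStats(m); i=1+st[1:,4].argmax(); print(st[i],ce[i],ray(c,*ce[i],.043))
```

```text
2.025 [0.50130201 0.08992499 0.38478843] [ 2.07365604e-03  3.14151270e+00 -3.37009768e-05] [252.09874983 176.17475138]
[ 217  140   75   73 4258] [254.12494129 175.87177078] [0.49967551 0.09212986 0.043     ]
```

View pics/w1.png

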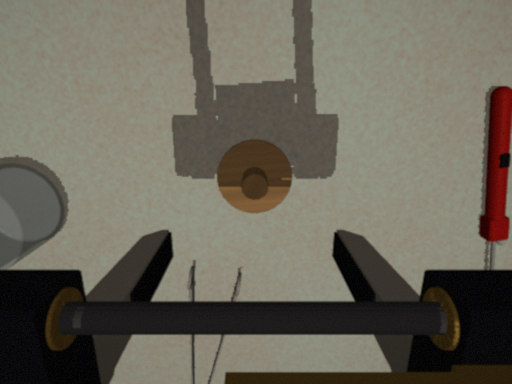

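The wrist view shows the stopper's flange centred at (254,176) and the tong's arms clear below it. The two measurements agree within 2 mm, so I'm going down to grasp the knob.

apply_moves:
  deltas:
    - [93,[1.5,2,40],0]
    - [70,[0,0,40],0]
    - [60,[0,0,40],0]
    - [55,[0,0,20],0]
    - [50,[0,0,11],0]

```text
t: 2.65
tool_pos: [0.4994, 0.0919, 0.2325]
orientation: [-0.0, -3.14, 0.0]
force: [0.1, 1.1, 0.9]
opening: 0.0575
```

apply_moves:
  deltas:
    - [40,[0,0,0],0]
    - [30,[0,0,0],0]
    - [20,[0,0,0],0]
    - [20,[0,0,0],0]
    - [20,[0,0,0],0]
  grip_force: 20

```text
t: 3.28
tool_pos: [0.5004, 0.0919, 0.2348]
orientation: [-0.002, 3.14, 0.0]
force: [0.2, -0.5, 6.9]
opening: 0.0257
```

apply_moves:
  deltas:
    - [20,[0,0,-6],0]
    - [20,[0,0,-30],0]
    - [20,[0,0,-50],0]
    - [20,[0,0,-50],0]
    - [20,[0,0,-48],0]

```text
t: 3.9
tool_pos: [0.4994, 0.0919, 0.4193]
orientation: [0.002, -3.141, 0.0]
force: [1.4, 0.5, -0.3]
opening: 0.0256
```

apply_moves:
  deltas:
    - [20,[-8,-45,0],0]
    - [20,[-8,-45,0],0]
    - [20,[-8,-45,0],0]
    - [20,[0,-40,0],0]
    - [20,[0,-30,0],0]

```text
t: 4.53
tool_pos: [0.5237, -0.1148, 0.4175]
orientation: [0.0, -3.141, -0.0]
force: [0.9, -0.4, -1.5]
opening: 0.0256
```

Run:
```python
from h import *
c=viewer.get_calibration('wrist'); im=viewer.read_camera('wrist'); s=robot.read_state()
cv2.imwrite('pics/w2.png',im); cv2.imwrite('pics/s2.png',viewer.read_camera('scene'))
np.savez('w2.npz',**c)
print(s['t'],s['tool_pos'],s['orientation'],s['force'],s['opening'],proj(c,[.536,-.186,.14]))
b=s['tool_pos']-[0,0,.2348]; print('flange expected',proj(c,b+[0,0,.043]),proj(c,b+[0,0,.034]))
```

```text
4.575 [ 0.52353385 -0.11734103  0.41737668] [-1.83180641e-03 -3.14038314e+00  3.00544101e-03] [-0.56161761 -3.12026638 -1.06598579] 0.025669766211928353 [169.8410525 209.2379408]
flange expected [247.37965041 238.08108106] [247.59441053 231.94346651]
```

View pics/w2.png

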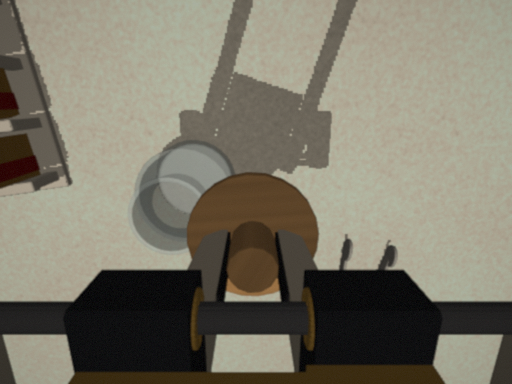

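The wrist view shows the stopper upright in the fingers, with the flange at about (252,235). The jar is at lower left, its rim ring about (175,211) and its base about (195,182). I'll zoom in on the rim.

Run:
```python
from h import *
im=cv2.imread('pics/w2.png'); c=dict(np.load('w2.npz'))
a=cv2.resize(im[130:262,110:250],None,fx=4,fy=4,interpolation=2)
a=cv2.convertScaleAbs(a,alpha=1.7,beta=-40)
X0=np.array([.536,-.186,.14]); t=np.linspace(0,2*np.pi,60)
for r,col in ((.0365,(0,0,255)),(.0322,(0,255,0))):
    P=np.array([proj(c,X0+[r*np.cos(k),r*np.sin(k),0]) for k in t[::2]])
    for p in P: cv2.circle(a,tuple(((p-[110,130]+.5)*4).astype(int)),1,col,-1)
cv2.imwrite('pics/w2c.png',a)
```

```text
(no output)
```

View pics/w2c.png

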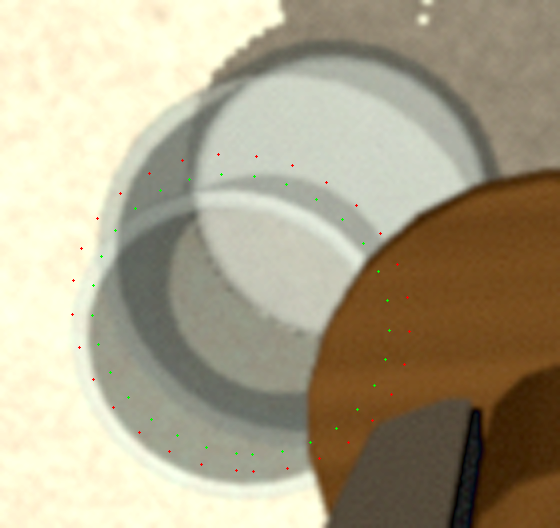

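Run:
```python
from h import *
im=cv2.imread('pics/w2.png'); c=dict(np.load('w2.npz'))
g=cv2.GaussianBlur(cv2.cvtColor(im,cv2.COLOR_BGR2GRAY).astype(np.float32),(0,0),.8)
gm=np.hypot(cv2.Sobel(g,5,1,0),cv2.Sobel(g,5,0,1))
t=np.linspace(0,2*np.pi,120,endpoint=False); R=[]
def pts(x,y,r): return np.array([proj(c,[x+r*np.cos(k),y+r*np.sin(k),.14]) for k in t])
hand=((lambda h:((h[...,0]<22)&(h[...,1]>90)))(cv2.cvtColor(im,cv2.COLOR_BGR2HSV))).astype(np.uint8)
ok=cv2.dilate(hand,np.ones((9,9)))==0; ok[:,195:]&=False
for x in np.arange(.53,.556,.001):
  for y in np.arange(-.196,-.175,.001):
    sc=0
    for r in (.0365,.0322):
      p=np.rint(pts(x,y,r)).astype(int); k=ok[p[:,1],p[:,0]]; sc+=gm[p[k,1],p[k,0]].mean()
    R.append((sc,x,y))
R.sort(reverse=True)
for r in R[:5]: print(np.round(r,4))
_,x,y=R[0]
a=cv2.convertScaleAbs(cv2.resize(im[130:262,110:250],None,fx=4,fy=4,interpolation=2),alpha=1.7,beta=-40)
for r in (.0365,.0322):
  for p in pts(x,y,r)[::3]: cv2.circle(a,tuple(((p-[110,130]+.5)*4).astype(int)),1,(0,0,255),-1)
# second view: scene camera, predicted mouth
c=viewer.get_calibration('scene'); s=cv2.imread('pics/scene0.png')
b=cv2.resize(s[150:230,175:325],None,fx=5,fy=5,interpolation=2)
for p in pts(x,y,.0365)[::4]: cv2.circle(b,tuple(((p-[175,150]+.5)*5).astype(int)),1,(0,0,255),-1)
o=np.zeros((528,800,3),np.uint8); o[:528,:400]=a[:,:400]; o[:400,400:]=b[:,:400]; cv2.imwrite('pics/fit.png',o)
```

```text
[130.3499   0.543   -0.188 ]
[126.5207   0.543   -0.187 ]
[125.3011   0.544   -0.187 ]
[122.497   0.544  -0.188]
[110.2893   0.539   -0.186 ]
```

View pics/fit.png

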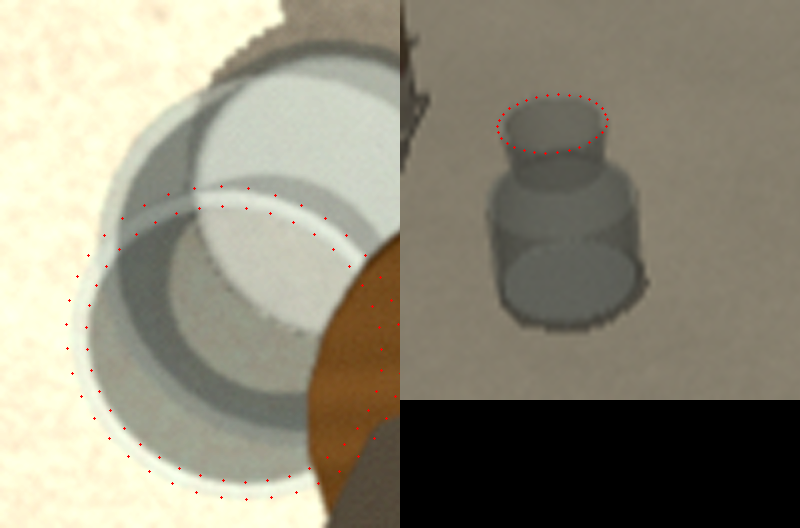

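apply_moves:
  deltas:
    - [20,[-10,-35,0],0]
    - [20,[-10,-34,0],0]
    - [20,[0,0,0],0]
    - [20,[0,0,0],0]
    - [20,[0,0,0],0]

```text
t: 5.25
tool_pos: [0.5441, -0.1809, 0.4178]
orientation: [0.004, -3.141, -0.001]
force: [0.2, 0.2, -0.6]
opening: 0.026
```

Run:
```python
from h import *
s=robot.read_state(); c=viewer.get_calibration('wrist'); im=viewer.read_camera('wrist')
print(s['t'],s['tool_pos'],s['orientation'],s['force'])
hsv=cv2.cvtColor(im,cv2.COLOR_BGR2HSV); m=((hsv[...,0]<22)&(hsv[...,1]>90)).astype(np.uint8); m[245:]=0
n,l,st,ce=cv2.connectedComponentsWithStats(m); i=1+st[1:,4].argmax(); 
k=max(cv2.findContours((l==i).astype(np.uint8),0,1)[0],key=cv2.contourArea)[:,0]
k=k[(k[:,1]<240)]; z=s['tool_pos'][2]-.2348+.043
P=np.array([ray(c,*q,z)[:2] for q in k+0.0])
from scipy.optimize import least_squares
r=least_squares(lambda p:np.hypot(*(P-p[:2]).T)-p[2],[*s['tool_pos'][:2],.04],loss='soft_l1',f_scale=.001); print('flange fit',r.x)
```

```text
5.25 [ 0.54406826 -0.18088757  0.41775219] [ 3.66313686e-03 -3.14144501e+00 -7.08720041e-04] [ 0.21555447  0.22003293 -0.58243471]
flange fit [ 0.53402697 -0.18065409  0.03110274]
```

apply_moves:
  deltas:
    - [20,[1,-6,15],0]
    - [20,[0,0,15],0]
    - [20,[0,0,0],0]
    - [20,[0,0,0],0]
    - [20,[0,0,0],0]

```text
t: 5.92
tool_pos: [0.5433, -0.1881, 0.3883]
orientation: [-0.002, 3.141, -0.001]
force: [0.3, -0.1, -1.3]
opening: 0.0255
```

Run:
```python
from h import *
from scipy.optimize import least_squares
s=robot.read_state(); c=viewer.get_calibration('wrist'); im=viewer.read_camera('wrist'); sc=viewer.read_camera('scene'); cs=viewer.get_calibration('scene')
print(s['t'],s['tool_pos'],s['force'])
hsv=cv2.cvtColor(im,cv2.COLOR_BGR2HSV); m=((hsv[...,0]<22)&(hsv[...,1]>90)).astype(np.uint8)
z=s['tool_pos'][2]-.2348+.043; q=[]
for u in range(205,302,3):
    col=np.where(m[100:260,u])[0]
    if len(col): q.append((u,col[0]+100))
P=np.array([ray(c,*k,z)[:2] for k in q])
r=least_squares(lambda p:np.hypot(*(P-p[:2]).T)-.04,s['tool_pos'][:2],loss='soft_l1',f_scale=.001); print('flange fit',r.x,np.abs(r.fun).max(),q[::6])
b=cv2.resize(sc[130:230,160:260],None,fx=5,fy=5,interpolation=2); t=np.linspace(0,6.28,30)
for k in t:
    for X,Rr,col in ((np.array([.543,-.187,.14]),.0365,(0,0,255)),(np.r_[s['tool_pos'][:2],z],.04,(255,255,0))):
        p=proj(cs,X+[Rr*np.cos(k),Rr*np.sin(k),0]); cv2.circle(b,tuple(((p-[160,130]+.5)*5).astype(int)),1,col,-1)
a=im[130:290,150:350]; o=np.zeros((500,800,3),np.uint8); o[:,:500]=b; o[:240,500:]=cv2.resize(a,(300,240)); cv2.imwrite('pics/above.png',o)
```

```text
5.925 [ 0.54331998 -0.18814388  0.38834964] [ 0.30212877 -0.11742233 -1.2792456 ]
flange fit [ 0.54394064 -0.18808824] 0.00043279262789066436 [(205, np.int64(192)), (223, np.int64(180)), (241, np.int64(174)), (259, np.int64(174)), (277, np.int64(178)), (295, np.int64(188))]
```

View pics/above.png

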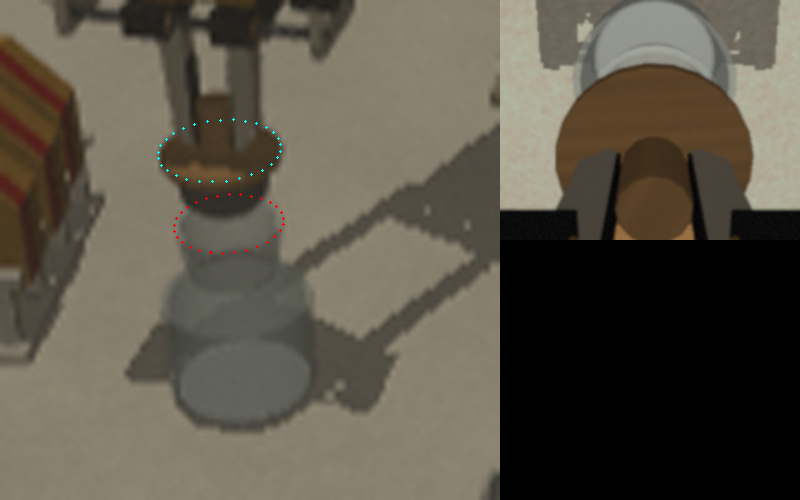

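The stopper is square in the fingers, with its flange axis within 1 mm of the mouth. I'll lower it in stages and watch the force.

apply_moves:
  deltas:
    - [20,[0.5,1,0],0]
    - [20,[0,0,8],0]
    - [20,[0,0,8],0]
    - [20,[0,0,8],0]
    - [20,[0,0,6],0]

```text
t: 6.65
tool_pos: [0.5425, -0.187, 0.3567]
orientation: [0.002, -3.141, -0.001]
force: [-0.0, -0.4, -0.6]
opening: 0.0254
```

apply_moves:
  deltas:
    - [20,[0,0,2],0]
    - [20,[0,0,2],0]
    - [20,[0,0,2],0]
    - [20,[0,0,0],0]
    - [20,[0,0,0],0]

```text
t: 7.28
tool_pos: [0.5427, -0.1871, 0.3519]
orientation: [-0.002, 3.141, -0.0]
force: [-0.4, 0.0, -1.3]
opening: 0.0262
```

apply_moves:
  deltas:
    - [20,[0,0,1.5],0]
    - [20,[0,0,0],0]
    - [20,[0,0,1],0]
    - [20,[0,0,0],0]
    - [20,[0,0,0],0]

```text
t: 7.9
tool_pos: [0.5427, -0.1871, 0.3492]
orientation: [0.002, -3.142, 0.0]
force: [-0.2, -0.3, -1.0]
opening: 0.0258
```

apply_moves:
  deltas:
    - [20,[0,0,1],0]
    - [20,[0,0,0],0]
    - [20,[0,0,1],0]
    - [20,[0,0,0],0]
    - [20,[0,0,0],0]

```text
t: 8.52
tool_pos: [0.5426, -0.1872, 0.3472]
orientation: [0.002, -3.142, 0.0]
force: [-0.2, -0.4, -1.4]
opening: 0.0257
```

apply_moves:
  deltas:
    - [20,[0,0,1],0]
    - [20,[0,0,0],0]
    - [20,[0,0,0],0]
    - [20,[0,0,0],0]

```text
t: 9.02
tool_pos: [0.5427, -0.1872, 0.3463]
orientation: [-0.002, 3.141, -0.0]
force: [-1.0, -0.7, 0.2]
opening: 0.0258
```

apply_moves:
  deltas:
    - [20,[0,0,1],0]
    - [20,[0,0,0],0]
    - [20,[0,0,0],0]
    - [20,[0,0,0],0]

```text
t: 9.52
tool_pos: [0.5427, -0.1871, 0.3453]
orientation: [-0.002, 3.141, -0.0]
force: [-0.8, -2.1, -0.6]
opening: 0.0258
```

Light side force shows the plug touching the taper, and the height matches the expected seat. Letting go.

apply_moves:
  deltas:
    - [30,[0,0,0],0]
    - [40,[0,0,0],0]
    - [50,[0,0,0],0]
    - [55,[0,0,0],0]
    - [55,[0,0,0],0]

```text
t: 10.15
tool_pos: [0.5427, -0.187, 0.3452]
orientation: [-0.002, 3.142, 0.0]
force: [-0.9, -0.4, -0.6]
opening: 0.0548
```

apply_moves:
  deltas:
    - [55,[0,0,-25],0]
    - [55,[0,0,-35],0]
    - [55,[0,0,-30],0]
    - [0,[0,0,0],0]
    - [0,[0,0,0],0]

```text
t: 10.78
tool_pos: [0.5425, -0.187, 0.4342]
orientation: [0.002, -3.141, -0.001]
force: [0.2, -0.1, -1.8]
opening: 0.0395
```

```bash
cat > look.py <<'E'
from h import *
from scipy.optimize import least_squares
import sys
s=robot.read_state(); c=viewer.get_calibration('wrist'); im=viewer.read_camera('wrist'); sc=viewer.read_camera('scene')
print(s['t'],s['tool_pos'],s['force'],s['opening'])
cs=viewer.get_calibration('scene'); zf=float(sys.argv[2])
m=(lambda h:((h[...,0]<22)&(h[...,1]>90)).astype(np.uint8))(cv2.cvtColor(im,cv2.COLOR_BGR2HSV))
k=max(cv2.findContours(m[:250],0,1)[0],key=cv2.contourArea)[:,0]; k=k[k[:,1]<np.median(k[:,1])]
P=np.array([ray(c,*q,.14+zf+.009)[:2] for q in k+0.0])
r=least_squares(lambda p:np.hypot(*(P-p[:2]).T)-.04,[.543,-.187],loss='soft_l1',f_scale=.0005); print('flange fit',r.x,np.median(np.abs(r.fun)))
b=cv2.resize(sc[130:230,160:260],(500,500),interpolation=2)
for a in np.linspace(0,6.28,30):
    p=proj(cs,[.543+.04*np.cos(a),-.187+.04*np.sin(a),.149+zf]); cv2.circle(b,tuple(((p-[160,130]+.5)*5).astype(int)),1,(255,255,0),-1)
o=np.zeros((500,800,3),np.uint8); o[:,:500]=b; o[:225,500:]=cv2.resize(im,(300,225)); cv2.imwrite(f'pics/{sys.argv[1]}.png',o)
E
python3 look.py rel .0045
```

```text
10.775 [ 0.54250731 -0.18703329  0.43417892] [ 0.20779494 -0.13381392 -1.81983053] 0.03949868176863373
flange fit [ 0.37698332 -0.35229341] 0.005677153772045862
```

View pics/rel.png

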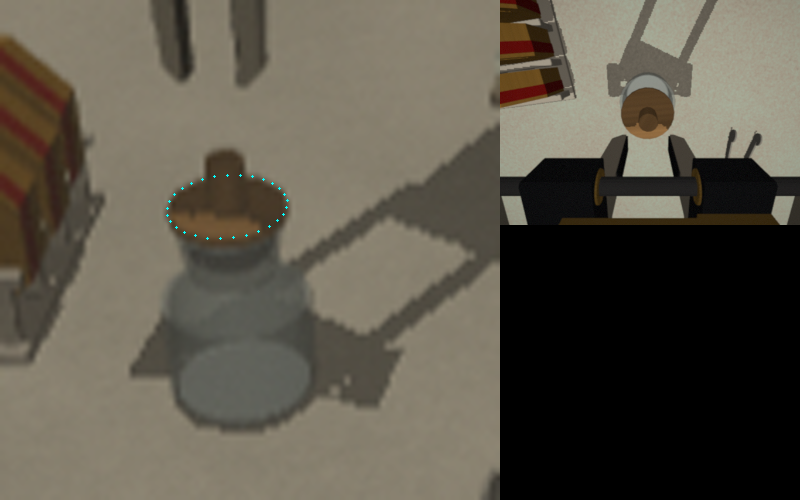

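The scene view shows the stopper square in the mouth with the jar unmoved. The numeric fit picked up the tins instead, so I'm ignoring it. Next I close the fingers and go down to just above the knob.

apply_moves:
  deltas:
    - [0,[0,0,0],0]
    - [0,[0,0,0],0]
    - [0,[0,0,20],0]
    - [0,[0,0,15],0]
    - [0,[0,0,8],0]

```text
t: 11.5
tool_pos: [0.5422, -0.1869, 0.3898]
orientation: [0.002, -3.139, -0.002]
force: [-0.9, 0.7, -0.5]
opening: 0.001
```

apply_moves:
  deltas:
    - [0,[0,0,0],0]
    - [0,[0,0,0],0]
    - [0,[0,0,2],0]
    - [0,[0,0,0],0]
    - [0,[0,0,0],0]

```text
t: 12.12
tool_pos: [0.5427, -0.1871, 0.3904]
orientation: [-0.002, 3.141, -0.0]
force: [-0.2, -0.1, 0.2]
opening: 0.0003
```

apply_moves:
  deltas:
    - [0,[0,0,3],0]
    - [0,[0,0,2],0]
    - [0,[0,0,2],0]
    - [0,[0,0,1],0]
    - [0,[0,0,0],0]

```text
t: 12.75
tool_pos: [0.5426, -0.1871, 0.3821]
orientation: [0.002, -3.141, -0.0]
force: [1.1, -0.6, -0.1]
opening: 0.0006
```

apply_moves:
  deltas:
    - [0,[0,0,1],0]
    - [0,[0,0,0],0]
    - [0,[0,0,1],0]
    - [0,[0,0,0],0]
    - [0,[0,0,0],0]

```text
t: 13.38
tool_pos: [0.5426, -0.1871, 0.3803]
orientation: [0.002, -3.142, 0.0]
force: [0.1, -0.5, -0.0]
opening: 0.0006
```

apply_moves:
  deltas:
    - [0,[0,0,1],0]
    - [0,[0,0,0],0]
    - [0,[0,0,1],0]
    - [0,[0,0,0],0]
    - [0,[0,0,0],0]

```text
t: 14.0
tool_pos: [0.5426, -0.1871, 0.3782]
orientation: [0.002, -3.142, -0.0]
force: [1.0, 0.7, -0.3]
opening: 0.0005
```

apply_moves:
  deltas:
    - [0,[0,0,1],0]
    - [0,[0,0,0],0]
    - [0,[0,0,1],0]
    - [0,[0,0,0],0]
    - [0,[0,0,0],0]

```text
t: 14.62
tool_pos: [0.5426, -0.1871, 0.3762]
orientation: [0.002, -3.142, -0.0]
force: [0.7, -0.1, 0.5]
opening: 0.0005
```

apply_moves:
  deltas:
    - [0,[0,0,1],0]
    - [0,[0,0,0],0]
    - [0,[0,0,1],0]
    - [0,[0,0,0],0]
    - [0,[0,0,0],0]

```text
t: 15.25
tool_pos: [0.5428, -0.1872, 0.375]
orientation: [-0.002, 3.141, -0.001]
force: [-1.1, -0.5, 5.7]
opening: 0.0005
```

Contact with the knob at TCP z of about 0.375. From here I press in steps of about 1 mm.

apply_moves:
  deltas:
    - [0,[0,0,1],0]
    - [0,[0,0,0],0]
    - [0,[0,0,1],0]
    - [0,[0,0,0],0]

```text
t: 15.75
tool_pos: [0.5429, -0.1874, 0.374]
orientation: [-0.002, 3.139, -0.002]
force: [-2.0, 0.2, 9.9]
opening: 0.0002
```

apply_moves:
  deltas:
    - [0,[0,0,1],0]
    - [0,[0,0,0],0]
    - [0,[0,0,0],0]

```text
t: 16.12
tool_pos: [0.5429, -0.1874, 0.3731]
orientation: [-0.002, 3.139, -0.002]
force: [-3.1, -0.3, 9.5]
opening: 0.0005
```

apply_moves:
  deltas:
    - [0,[0,0,1],0]
    - [0,[0,0,0],0]
    - [0,[0,0,0],0]

```text
t: 16.5
tool_pos: [0.5429, -0.1874, 0.372]
orientation: [-0.002, 3.139, -0.002]
force: [-2.0, -0.7, 10.0]
opening: 0.0005
```

apply_moves:
  deltas:
    - [0,[0,0,1],0]
    - [0,[0,0,0],0]
    - [0,[0,0,0],0]

```text
t: 16.88
tool_pos: [0.5429, -0.1876, 0.3717]
orientation: [-0.001, 3.139, -0.003]
force: [-5.4, -1.1, 13.3]
opening: 0.0007
```

apply_moves:
  deltas:
    - [0,[0,0,1],0]
    - [0,[0,0,0],0]
    - [0,[0,0,0],0]

```text
t: 17.25
tool_pos: [0.543, -0.1877, 0.3715]
orientation: [-0.001, 3.138, -0.004]
force: [-5.2, 0.3, 18.1]
opening: 0.0004
```

The stop is met: z has stalled at 0.3715 and the force is rising. One more small step.

apply_moves:
  deltas:
    - [0,[0,0,0.8],0]
    - [0,[0,0,0],0]
    - [0,[0,0,0],0]

```text
t: 17.62
tool_pos: [0.5431, -0.1877, 0.3715]
orientation: [-0.001, 3.137, -0.005]
force: [-7.3, -0.1, 21.3]
opening: 0.0002
```

apply_moves:
  deltas:
    - [0,[0,0,-2],0]
    - [0,[0,0,-3],0]
    - [0,[0,0,-10],0]
    - [0,[0,0,-30],0]
    - [0,[0,0,-20],0]

```text
t: 18.25
tool_pos: [0.5428, -0.187, 0.434]
orientation: [-0.002, 3.141, -0.0]
force: [0.0, -0.1, 0.1]
opening: 0.0007
```

apply_moves:
  deltas:
    - [0,[0,0,0],0]
    - [0,[0,0,0],0]
    - [0,[0,0,0],0]
    - [0,[0,0,0],0]

```text
t: 18.75
tool_pos: [0.5425, -0.187, 0.4314]
orientation: [0.002, -3.14, -0.001]
force: [0.2, -0.2, -0.5]
opening: 0.0005
```

```bash
sed -i 's/m\[:250\]/m[:250]*(np.arange(512)>170)[None].astype(np.uint8)/; s/h\[...,1\]>90/h[...,1]>80/' look.py; python3 look.py home 0
```

```text
18.75 [ 0.54250678 -0.18701175  0.43140665] [ 0.18943885 -0.23069322 -0.52398506] 0.0005440896753026336
flange fit [ 0.54422845 -0.18771977] 0.000434816727457734
```

View pics/home.png

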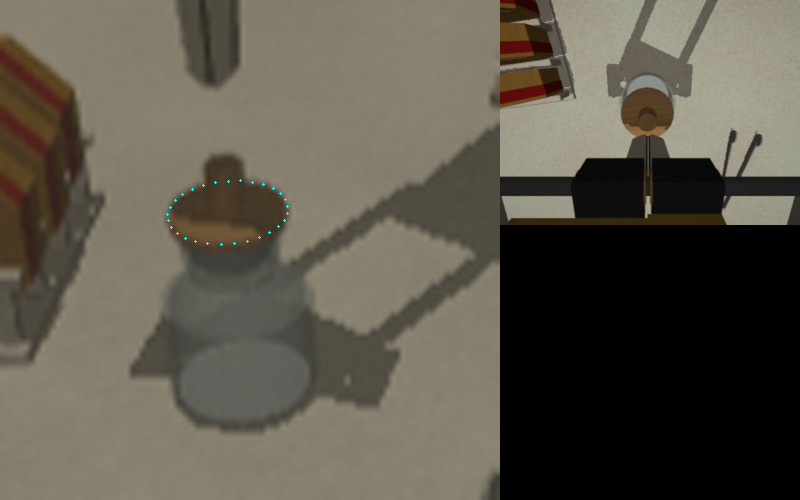

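The flange lies on the predicted home ring, square and centred. The jar hasn't moved and the gripper is clear, so I'm handing in.

```bash
python3 -c "
from plant import order; print(order.close_job())"
```

```text
the job is handed in; nothing more can be done
None
```

The jar is closed: the stopper is in the mouth with its flange pressed home on the rim, and I handed the job in at about 19 s of the 54 s allowed. No verdict is reported, so the result rests on my own checks below.

**What I did:** I gripped the stopper by its knob, lowered it into the taper, and let go at about 4.5 mm above the rim. I then pressed the knob with closed fingers. The plug slid down about 4 mm at around 10 N until the height stalled at the stop. The push peaked at 21.3 N, which puts roughly 9 N on the rim by my estimate, against the 18 N limit. I then backed off to about 60 mm above the knob.

**Last checks:**
- **Flange height and squareness:** in the final scene view the flange lies on the ring drawn for the home position and looks square.
- **Centring:** the wrist camera put the flange at (0.544, -0.188), about 1.5 mm from the measured mouth at (0.543, -0.187).
- **Surroundings:** the jar looks unmoved, and the tins and tong look undisturbed. The lantern handle was outside the final views, but the arm never went near it after the start.

**What failed or disagreed:**
- Two of the flange position fits gave bad results: one used poor edge points, the other picked up the tins. I discarded their results (using only the first one's sideways reading) and corrected the method.
- A side force of up to 7 N along x appeared while pressing. The jar did not visibly move.
- My first top-camera estimate of the mouth was about 7 mm off the closer wrist measurement. I used the wrist value, which the scene camera agreed with.

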